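# Tighten a stiff clamp bolt with the long arm of the hex key

## Task

The stiff clamp bolt of the column press was run in by hand with the long arm of the hex key, and the key is still in it that way round. Pull the key out, turn it round so that its short arm goes gently into the bolt, and with the long arm as the lever turn the bolt clockwise until you feel its stop and it is firm against it at about 1.6 newton metres, never more than 2. Leave the key sitting in the bolt by its short arm, let go, and leave the things around alone.

Things in the scene. Friction and masses are not known exactly. Their poses are not given: they have to be found in the camera images.
- press: fixed column press of grey metal: base plate 140 x 130 mm, steel column 25 mm thick, 247 mm high; on it a split clamp block (70 deep, 50 wide, 60 mm high, centred 150 mm above the worktop) with the clamp bolt in front, press arm and cup behind. Origin: foot of the column's axis on the worktop; -x is its front, where the bolt faces (towards the robot, within 0.25 rad); z up
- bolt_mouth (a point): centre of the open face of the clamp bolt, 80 mm in front of the column's axis, 150 mm above the worktop. The bolt is a round steel head 34 mm across, 31 mm long, with a hexagon socket in its face. x runs level along the bolt's axis INTO the socket; y (left, seen from the front) and z (up) turn with the bolt: at turn 0 they are level and upright, at the start within 0.2 rad of that
- socket_end (a point): centre of the closed end of the bolt's socket, 31 mm behind its mouth; axes as bolt_mouth. The socket is 17.2 mm across flats, its mouth chamfered 3 mm wide at 45 degrees; at turn 0 it has flats left and right, corners top and bottom. The loose fit lets a key turn about 0.1 rad either way before the flats bear
- bolt_rim (a point): point on the rim of the bolt's face, 17 mm to the right of its centre (seen from the front) at turn 0; axes as bolt_mouth. It goes down as the bolt turns clockwise. Steady friction of 0.8 N m resists the turning, and the key's weight (0.2 N m with the long arm level) does not turn it. The hard stop comes 0.32 to 0.52 rad past turn 0: it has to be felt
- hex_key: loose L-shaped hex key of dark steel, 16 mm across flats, about 0.4 kg. Origin: where the axes of its arms meet at the bend. Long arm along +x, 185 mm to its tip; short arm along +y, 78 mm to its tip; z normal to both. Each arm has flats to both sides in the plane of the L (16 mm apart, to be pinched from above) and corners (18.5 mm apart) at top and bottom
- key_balance (a point): point on the axis of the key's long arm, 67 mm from the bend, beside the key's centre of mass (which lies 12 mm from it towards the short arm's side); axes as hex_key
- long_tip (a point): centre of the end face of the key's long arm; axes as hex_key. At the start it is 26 mm deep in the socket; the key stands out level in front of the bolt, bend towards the robot, short arm pointing level to the left seen from the front, but sagging in the loose socket by about 0.1 rad and rolled with it by up to 0.25
- short_tip (a point): centre of the end face of the key's short arm; axes as hex_key
- lemon: a yellow lemon 71 x 53 x 51 mm, lying right of the press; origin: centre of its underside; to be left alone
- espresso: a small cream striped cup 63 x 87 x 52 mm, standing left of the press; origin: centre of its underside; to be left alone
- garlic: a garlic bulb 56 mm; origin: centre of its underside; to be left alone
- honey: a honey jar 71 mm across, 110 mm high; origin: centre of its underside; to be left alone
- pitcher: an orange jug with handle, 115 x 170 x 170 mm; origin: centre of its underside; to be left alone
- apple: a red apple 72 mm across, 63 mm high; origin: centre of its underside; to be left alone
- tub: a low lidded green and yellow tub 96 x 137 x 53 mm; origin: centre of its underside; to be left alone
Mind the look-alikes: they are no part of the job. Several things have the shape of the hex_key; the one meant has the colours described above.

How it is judged:
By the outcome, as a careful person would: the job done as asked, in the order asked, and still so for the second after the job is handed in, with the robot touching nothing.
It also fails if it takes over 59 s, if anything falls off the work surface, if the arm or the gripper's body presses on something with over 40 N, if the wrist force passes 120 N, or if a joint passes its speed limit or range.

## Robot

A 6-joint arm with a two-finger parallel gripper is mounted at the origin on the work surface; the furniture and walls round the work are solid. World frame = base frame: x ahead of the robot, y to its left, z up, the work surface at z = 0. Lengths are in m, angles in rad, forces in N, time in s.
With the tool pointing down it reaches from about 0.275 to 0.85 m from the base axis. Payload 5.2 kg.
Tool frame: the origin (TCP) lies midway between the tips of the shut fingers; the grasp point (between the pads) lies 19 mm behind it; z points along the fingers, y is the line along which they close (so a half turn about z gives the same grasp; the last joint's range is limited). The gripper opens to 85 mm and grips with 20 to 120 N. Pads are 22 mm wide; open, the fingers measure 114 mm over their backs; the gripper's body (76 mm by 85 mm) begins 54 mm behind the grasp point. The pads swing forward as they close: fully open they stand 13 mm farther back than shut.
Start: joints at [1.106, 0.259, 1.535, -0, 1.348, -0.203], TCP at [0.142, 0.531, 0.231] pointing down, gripper open.
Joint ranges: [-3.14, 3.14], [-0.91, 2.08], [0.19, 2.58], [-1.22, 4.36], [0.22, 2.71], [-3.12, 3.12]. Speed limits (rad/s): [2.57, 2.57, 3.14, 3.14, 3.14, 3.14].

## Interface

Orientations are given as a unit quaternion [x, y, z, w].
In Python, from station import state, get_image, calibration, sign_off gives the robot as it stands.
- The arm moves only by the shell command python3 -m jog 'ROWS' [FORCE]. ROWS is JSON, a list of rows, each a list of 7 numbers: the opening, from 0 (shut) to 1 (fully open), then the shift along the tool's x, y, z in units of 300 mm (1.0 is 300 mm), then the turn, a rotation vector about the tool's x, y, z in units of 360 degrees (1.0 is 360 degrees). A call has 1 to 5 rows; each row shifts and turns the commanded pose from where the row before left it, along the tool's axes as they then stand; what a row does not reach is not made up. A row lasts 1/12 s, in which the tool goes at most 41.7 mm and 7.16 degrees, less where a joint would pass 70% of its speed; a pose out of reach is approached as far as the arm can. A call with a number of a shift or a turn outside -1 to 1 is refused whole. A call with a gripper value outside its range is refused whole. The fingers move at their own pace and stop on an object; FORCE is the grip in N (left out, the last holds). Time passes only in rows, so rows that do not move let the fingers close. It gives the time, the measured TCP pose, the force, the opening and the grip force at its end, in the units of the state.
- state(): the state, without advancing time (a new reading comes with each control period).
- get_image(name): name is "scene" or "top"; returns the picture (384x512x3 uint8, blue, green, red); there is no depth.
- calibration(name): a dict with "fx", "fy", "cx", "cy" (pixels), "R" (3x3) and "t" (3): a world point X has camera coordinates R X + t. Camera axes: x right, y down, z forward; pixel columns grow to the right and rows downward; lengths in m; the calibration is good to about 2 mm. A picture is of the moment at which its call begins. calibration takes no time and is no camera call.
- sign_off(): hands the job in; it is judged then, once.
The state is a dict: "time": time; "joint_pos": joint angles; "joint_velocities": joint speeds; "joint_efforts": joint torques, N m; "position": TCP position; "orientation": TCP orientation; "ft_force": force on the tool from outside, world axes, zero at the start; "torque": the same for the moment, N m; "grip_width": finger opening in m; "grasp_force": force on a finger pad.
Only numpy, scipy, OpenCV 4.12 (cv2) and the standard library are available. Lean on these libraries where they do the work, as an engineer would, in place of code of your own. Each camera call takes 0.05 s, during which the arm holds its last target. There are 200 camera calls.

## Working session

There is one attempt and no reset: what is moved stays moved. The work goes in short steps, Python scripts to look and compute and a shell command to move; the robot and the scene stay as the last step left them, time stands still between calls to the robot, and variables do not carry over. Pictures are saved under pics/ and viewed, at most 10 in all, crops included, and the job is handed in when it is done.

```bash
ls; mkdir -p pics
python3 - <<'E'
from station import *
import cv2
for n in ("scene","top"):
    cv2.imwrite(f"pics/{n}0.png",get_image(n)); c=calibration(n); print(n,{k:(v if not hasattr(v,'tolist') else v.tolist()) for k,v in c.items()})
print(state())
E
```

```text
pics
scene {'fx': 432.0647703474436, 'fy': 432.0647703474436, 'cx': 258.7561864764999, 'cy': 195.69862555705643, 'R': [[0.8459112804207268, -0.5328914239113006, 0.02146709059824645], [-0.2815649482926771, -0.48041653518903626, -0.8306149123450072], [0.45294070864728947, 0.696582143784025, -0.5564333126362431]], 't': [-0.37664422993359276, 0.2691615937585002, 1.1725819037878533]}
top {'fx': 437.12748181868704, 'fy': 437.12748181868704, 'cx': 253.54345508928765, 'cy': 194.83586921642663, 'R': [[-0.08063214781259113, -0.9967431697752266, -0.0012289204865421296], [-0.8441816058316022, 0.06894602176922665, -0.5316049872393738], [0.5299583692279102, -0.04182701983922733, -0.8469915154809186]], 't': [0.15426396647631438, 0.46258444614894295, 1.463838889927592]}
{'time': 0.1, 'joint_pos': array([ 1.10620364e+00,  2.59245487e-01,  1.53593609e+00, -3.49147967e-06,
        1.34797827e+00, -2.02812711e-01]), 'joint_velocities': array([ 1.88265694e-05, -1.37843457e-03, -4.00305673e-03,  5.93457856e-04,
       -2.62779547e-04, -5.87878075e-04]), 'joint_efforts': array([ 2.43944422e-03, -4.46973860e+01, -2.91248059e+01, -1.60696500e-04,
        6.33446485e-03, -5.60387900e-05]), 'position': array([0.14212075, 0.53085753, 0.23058614]), 'orientation': array([ 1.30516144e-01,  9.91445875e-01, -7.40928014e-04, -2.55053811e-04]), 'ft_force': array([ 0.16916561, -0.1177397 ,  0.2557205 ]), 'torque': array([ 0.05675451, -0.00118178, -0.03889024]), 'grasp_force': 0.0, 'grip_width': 0.08568087558204229}
```

View pics/scene0.png

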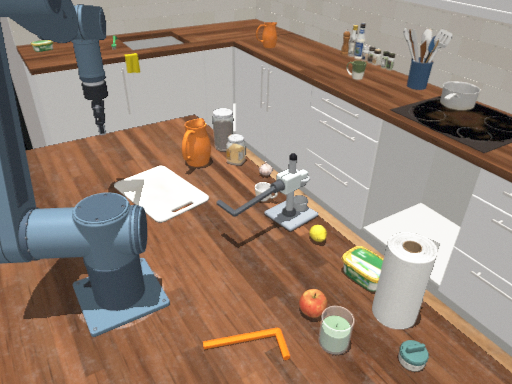

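View pics/top0.png

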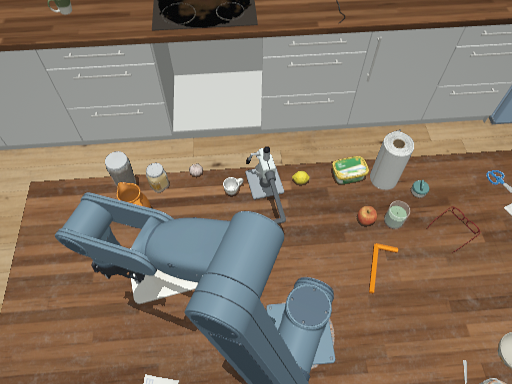

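The scene picture shows the press at about (295,195) with the dark key running from the bolt to its bend at about (237,213). The short arm's tip is at about (221,203). In the top view the key runs from about (270,185) to (282,218). The orange L is a look-alike. I'll enlarge both crops.

Run:
```python
import cv2, numpy as np
a=cv2.imread("pics/scene0.png")[140:240,200:330]; b=cv2.imread("pics/top0.png")[140:235,215:315]
cv2.imwrite("pics/c1.png",np.vstack([cv2.resize(a,None,fx=6,fy=6,interpolation=2)]))
cv2.imwrite("pics/c2.png",np.vstack([cv2.resize(b,None,fx=6,fy=6,interpolation=2)]))
```

```text
(no output)
```

View pics/c1.png

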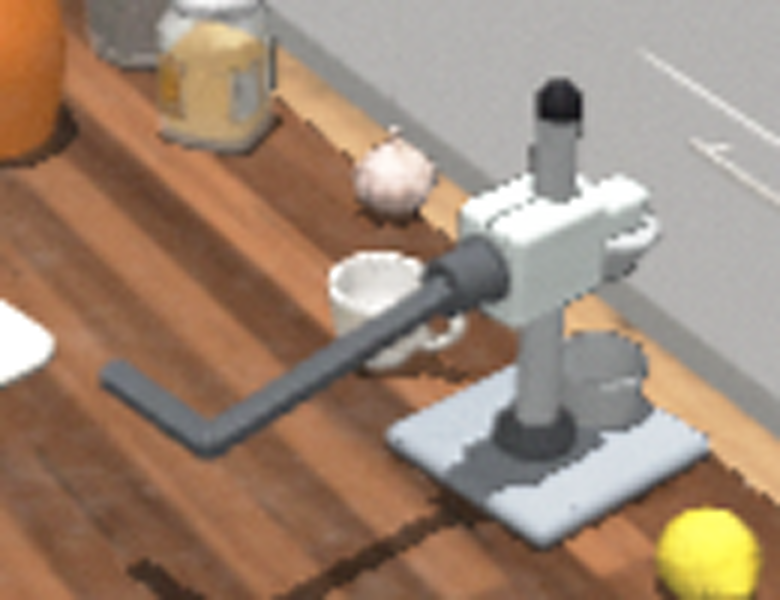

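View pics/c2.png

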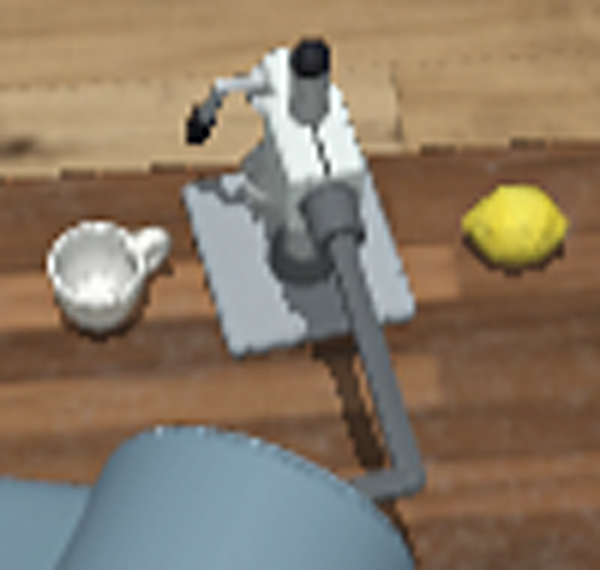

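The crops show these full-image pixels. In scene: bend axis (235,212.8), short tip (218.7,202.3), key entering the bolt (274.7,187.5). In top: bend (282.3,220.3), entry (272.8,179.5). I'll triangulate these next.

```bash
cat > h.py <<'E'
import numpy as np, cv2
from scipy.spatial.transform import Rotation as Rot
from station import state, get_image, calibration, sign_off
C={n:{k:np.array(v,float) for k,v in calibration(n).items()} for n in("scene","top")}
def ray(n,p):
    c=C[n]; d=c["R"].T@np.array([(p[0]-c["cx"])/c["fx"],(p[1]-c["cy"])/c["fy"],1.]); o=-c["R"].T@c["t"]; return o,d/np.linalg.norm(d)
def plane(n,p,z):
    o,d=ray(n,p); return o+d*(z-o[2])/d[2]
def tri(ps,pt):
    A=np.zeros((3,3));b=np.zeros(3);rs=[ray("scene",ps),ray("top",pt)]
    for o,d in rs:
        M=np.eye(3)-np.outer(d,d);A+=M;b+=M@o
    X=np.linalg.solve(A,b); return X,[np.linalg.norm(np.cross(X-o,d)) for o,d in rs][0]*2e3
def proj(n,X):
    c=C[n];q=c["R"]@X+c["t"];return np.array([c["fx"]*q[0]/q[2]+c["cx"],c["fy"]*q[1]/q[2]+c["cy"]])
E
python3 - <<'E'
from h import *
np.set_printoptions(precision=4,suppress=True)
s=lambda u,v:(200+u/6-.5+.08,140+v/6-.42); t=lambda u,v:(215+u/6-.42,140+v/6-.42)
B=tri(s(210,438),t(406,483)); M=tri(s(447,286),t(346,235)); F=tri(s(452,279),t(344,228)); Cap=tri(s(560,95),t(310,52))
for n,v in zip("B M F Cap".split(),(B,M,F,Cap)): print(n,*v)
print("long len",np.linalg.norm(B[0]-M[0]), "short tip",plane("scene",s(112,374),B[0][2]))
for p in ((388,437),(545,545),(705,437)): print("base s",plane("scene",s(*p),.012))
for p in ((185,187),(233,355),(413,315)): print("base t",plane("top",t(*p),.012))
E
```

```text
B [0.3687 0.0224 0.1237] 5.183314188670837
M [0.5253 0.0429 0.1531] 0.0532368979198659
F [0.5289 0.0439 0.1557] 0.08649106850393248
Cap [0.6033 0.0596 0.2371] 0.38167492642645195
long len 0.16061294314189353 short tip [0.356  0.0979 0.1237]
base s [0.5345 0.1069 0.012 ]
base s [ 0.554  -0.0198  0.012 ]
base s [0.6916 0.0143 0.012 ]
base t [0.6691 0.1343 0.012 ]
base t [0.5312 0.1123 0.012 ]
base t [ 0.5527 -0.0097  0.012 ]
```

```bash
for i in 1 2; do python3 -m jog '[[1,-0.0756,-0.0758,-0.0072,0,0,0],[1,-0.0756,-0.0758,-0.0072,0,0,0],[1,-0.0756,-0.0758,-0.0072,0,0,0],[1,-0.0756,-0.0758,-0.0072,0,0,0],[1,-0.0756,-0.0758,-0.0072,0,0,0]]'; done
python3 - <<'E'
from h import *
np.set_printoptions(precision=4,suppress=True)
s=lambda u,v:(200+u/6-.42,140+v/6-.42)
Y=np.array([np.cos(.16),np.sin(.16),0]); L=np.array([-Y[1],Y[0],0])
for B in (np.array([.3687,.0224,.1237]),np.array([.3675,.0215,.128]),np.array([.3675,.0215,.133])):
    print(proj("scene",B),proj("top",B))
    o,d=ray("scene",s(117,374)); 
    b=d@(o-B); c=(o-B)@(o-B)-.074**2; D=b*b-c
    for r in (-b-abs(D)**.5,-b+abs(D)**.5):
        P=o+r*d; v=(P-B); print(D,P,"fwd,left,up",v@Y,v@L,v[2])
# roll from assumption perpendicular to key axis: plane through B normal to key axis
    n=np.array([.525,.044,.15])-B; n/=np.linalg.norm(n); P=o+d*((B-o)@n)/(d@n); v=P-B; print("perp",np.linalg.norm(v),v@L,v[2],"roll",np.arctan2(v[2],v@L))
E
```

```text
time: 0.52
position: [0.2225, 0.3906, 0.2418]
orientation: [0.13, 0.991, -0.0, -0.0]
ft_force: [0.6, 0.5, 0.6]
grip_width: 0.0853
grasp_force: 0.0
time: 0.93
position: [0.3027, 0.2514, 0.2528]
orientation: [0.13, 0.991, -0.0, -0.0]
ft_force: [1.4, 0.4, -0.5]
grip_width: 0.0851
grasp_force: 0.0
[233.888  213.1109] [282.2597 219.3494]
0.002433578085215382 [0.3212 0.023  0.1805] fwd,left,up -0.04674986852714124 0.008168368805725853 0.05677787900008771
0.002433578085215382 [0.3577 0.0956 0.1244] fwd,left,up 0.0008119844355586496 0.07399177456597564 0.0007469791524359615
perp 0.07534244760077495 0.07532062295360603 -0.0003841773117436442 roll -0.005100515173437314
[233.6697 212.2157] [282.6172 219.0398]
0.002676495273120416 [0.319  0.0186 0.1839] fwd,left,up -0.04829056648543077 0.004895464328131026 0.05585745802959541
0.002676495273120416 [0.3573 0.0947 0.1251] fwd,left,up 0.001588620201564203 0.07392595283462718 -0.002903408918400241
perp 0.07427082308350616 0.07418390312581934 -0.003122984109998339 roll -0.042073024675804906
[233.6514 210.8497] [282.6952 218.3542]
0.0029243283936586373 [0.3171 0.0148 0.1868] fwd,left,up -0.050788497524716716 0.0014384432467827253 0.05380018029902289
0.0029243283936586373 [0.3571 0.0944 0.1254] fwd,left,up 0.0013488813093694393 0.07359416529073522 -0.00762098119489063
perp 0.07543649037382175 0.07489488850980035 -0.00872819665381741 roll -0.11601595253491939
```

```bash
cat >> h.py <<'E'
R0=np.diag([-1.,1.,-1.])
def go(p,R,gp=True):
    """p: wanted grasp point (or TCP), R: wanted tool rotation; prints turn (units), then shift in the NEW tool axes (units)"""
    s=state(); Rn=Rot.from_quat(s["orientation"]).as_matrix(); g=np.array(s["position"]); t=np.array(p)-0
    if gp: t=t+R[:,2]*.019
    tr=Rot.from_matrix(Rn.T@R).as_rotvec()/(2*np.pi); sh=R.T@(t-g)/.3; sh0=Rn.T@(t-g)/.3
    print("turn",tr.round(4),"rows>=",np.linalg.norm(tr)/.0199,"shift(new axes)",sh.round(4),"(old)",sh0.round(4),"rows>=",np.linalg.norm(sh)/.139)
def E(yaw,pitch,roll): return Rot.from_euler("ZYX",[yaw,pitch,roll]).as_matrix()
E
python3 -m jog '[[1,-0.0756,-0.0758,-0.0072,0,0,0],[1,-0.0756,-0.0758,-0.0072,0,0,0],[1,-0.0756,-0.0758,-0.0072,0,0,0],[1,-0.0756,-0.0758,-0.0072,0,0,0],[1,-0.0756,-0.0758,-0.0072,0,0,0]]'; python3 -m jog '[[1,-0.0756,-0.0758,-0.0072,0,0,0],[1,0,0,0,0,0,-0.016],[1,0,0,0,0,0,-0.016],[1,0,0,0,0,0,-0.016],[1,0,0,0,0,0,-0.016]]' | sed -n 1,3p; python3 -m jog '[[1,0,0,0,0,0,0]]' >/dev/null;python3 - <<'E'
from h import *
cv2.imwrite("pics/a1.png",np.hstack([cv2.resize(get_image("scene")[130:240,190:320],None,fx=3,fy=3,interpolation=2),cv2.resize(get_image("top")[130:240,205:335],None,fx=3,fy=3,interpolation=2)]))
go([.434,.0315,.135],E(.142,-.13,-.05)@R0)
print(state()["joint_pos"])
E
```

```text
time: 1.35
position: [0.3828, 0.1122, 0.2636]
orientation: [0.131, 0.991, 0.0, -0.0]
ft_force: [0.6, 0.5, -0.6]
grip_width: 0.0854
grasp_force: 0.0
time: 1.77
position: [0.3985, 0.0855, 0.2655]
orientation: [-0.072, 0.997, 0.0, -0.001]
turn [ 0.0079 -0.0208 -0.0003] rows>= 1.1182748132107863 shift(new axes) [-0.0344 -0.1738  0.5162] (old) [-0.1011 -0.199   0.498 ] rows>= 3.9263643591975557
[-6.29436715e-02 -2.91400716e-02  1.78134942e+00 -2.51103647e-05
  1.38997651e+00 -1.77085481e+00]
```

View pics/a1.png

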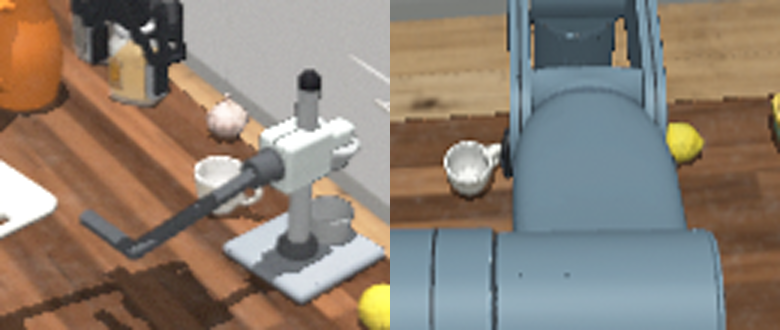

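The picture shows the gripper clear above and left of the key, which is unmoved. I'll descend around the long arm at the balance point.

```bash
python3 -m jog '[[1,0,0,0,0.004,-0.0104,0],[1,0,0,0,0.004,-0.0104,0],[1,-0.017,-0.087,0.06,0,0,0],[1,-0.017,-0.087,0.06,0,0,0],[1,0,0,0.1,0,0,0]]'; python3 -m jog '[[1,0,0,0,0,0,0]]' >/dev/null;python3 - <<'E'
from h import *
cv2.imwrite("pics/a2.png",cv2.resize(get_image("scene")[130:240,190:320],None,fx=5,fy=5,interpolation=2))
go([.434,.0315,.135],E(.142,-.13,-.05)@R0)
E
```

```text
time: 2.37
position: [0.4281, 0.0307, 0.2068]
orientation: [-0.068, 0.995, -0.022, 0.071]
ft_force: [1.1, 0.3, -0.3]
grip_width: 0.0852
grasp_force: 0.0
turn [ 0.0003 -0.0009 -0.0003] rows>= 0.047565705159230795 shift(new axes) [-0.0068 -0.0011  0.2905] (old) [-0.0083 -0.0016  0.2904] rows>= 2.090329739143738
```

View pics/a2.png

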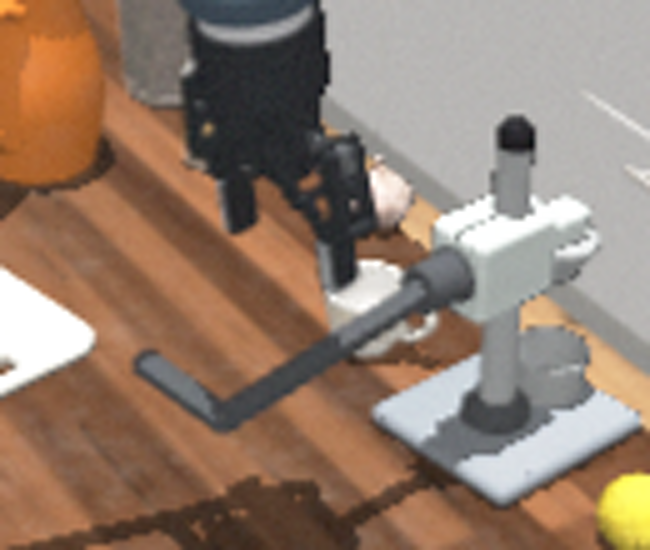

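The fingers straddle the long arm and the picture shows nothing in the way. I'll descend and close gently.

```bash
python3 -m jog '[[1,-0.002,0,0.09,0,0,0],[1,-0.002,0,0.09,0,0,0],[1,-0.002,0,0.09,0,0,0],[1,0,0,0.02,0,0,0],[1,0,0,0,0,0,0]]' 20; for i in 1 2; do python3 -m jog '[[0.1,0,0,0,0,0,0],[0.1,0,0,0,0,0,0],[0.1,0,0,0,0,0,0],[0.1,0,0,0,0,0,0]]' 20; done; python3 -c "
from station import state;s=state();print(s['torque'],s['ft_force'])"
```

```text
time: 2.92
position: [0.4375, 0.0318, 0.118]
orientation: [-0.07, 0.995, -0.02, 0.065]
ft_force: [0.8, -0.4, 0.2]
grip_width: 0.0851
grasp_force: 0.0
time: 3.25
position: [0.4392, 0.0311, 0.12]
orientation: [-0.07, 0.995, -0.021, 0.068]
ft_force: [0.1, 0.0, 0.8]
grip_width: 0.0387
grasp_force: 0.0
time: 3.58
position: [0.4387, 0.0311, 0.1189]
orientation: [-0.07, 0.995, -0.021, 0.067]
ft_force: [0.8, -0.3, 1.4]
grip_width: 0.0159
grasp_force: 22.3
[ 0.06135587 -0.10547018  0.10235174] [ 0.81900075 -0.28202808  1.35924583]
```

```bash
python3 -m jog '[[0,0,0,0,0,0,0],[0,0,0,0,0,0,0],[0,0.01,0,-0.0013,0,0,0],[0,0.02,-0.0003,-0.0027,0,0,0],[0,0.03,-0.0005,-0.004,0,0,0]]' 90;  python3 -m jog '[[0,0.03,-0.0005,-0.004,0,0,0],[0,0.03,-0.0005,-0.004,0,0,0],[0,0.03,-0.0005,-0.004,0,0,0],[0,0.03,-0.0005,-0.004,0,0,0],[0,0,0,0,0,0,0]]'
python3 - <<'E'
from h import *
print(state()['torque'])
cv2.imwrite("pics/a3.png",cv2.resize(get_image("scene")[130:240,190:320],None,fx=5,fy=5,interpolation=2))
E
```

```text
time: 4.0
position: [0.4205, 0.0285, 0.1183]
orientation: [-0.07, 0.995, -0.02, 0.067]
ft_force: [-1.1, -0.0, -3.4]
grip_width: 0.0142
grasp_force: 88.2
time: 4.42
position: [0.3818, 0.023, 0.1181]
orientation: [-0.07, 0.995, -0.02, 0.066]
ft_force: [-0.9, 0.4, -3.5]
grip_width: 0.0139
grasp_force: 88.6
[0.04402085 0.07637807 0.05266156]
```

View pics/a3.png

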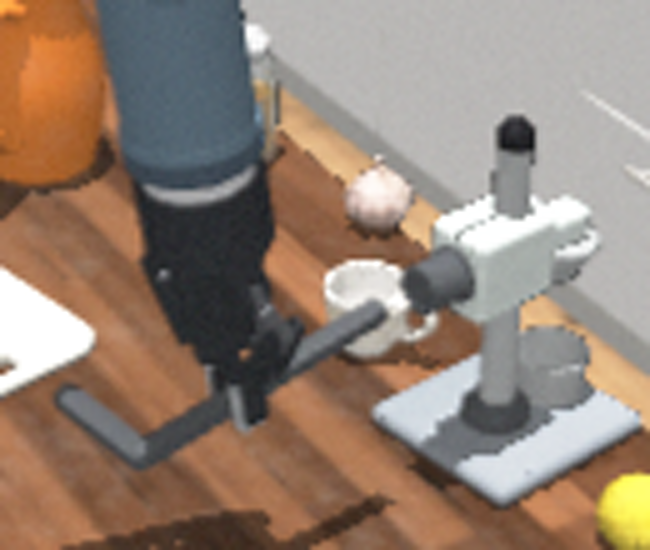

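The key is out with its tip in front of the bolt face. I'll now turn it by −90° about the vertical.

```bash
cat >> h.py <<'E'
R1=np.array([[0,1,0],[1,0,0],[0,0,-1.]])
E
python3 - <<'E'
from h import *
go([.40,-.0,.15],E(.16,0,-.03)@R1)
E
```

```text
turn [0.0134 0.0188 0.2461] rows>= 12.419312159398382 shift(new axes) [-0.0871  0.0428 -0.0389] (old) [-0.0492 -0.0868 -0.0311] rows>= 0.752153517531388
```

```bash
for i in 1 2; do python3 -m jog '[[0,0,0,-0.003,0.00096,0.00134,0.0176],[0,0,0,-0.003,0.00096,0.00134,0.0176],[0,0,0,-0.003,0.00096,0.00134,0.0176],[0,0,0,-0.003,0.00096,0.00134,0.0176],[0,0,0,-0.003,0.00096,0.00134,0.0176]]' | head -3; done;  python3 -m jog '[[0,0,0,-0.003,0.00096,0.00134,0.0176],[0,0,0,-0.003,0.00096,0.00134,0.0176],[0,0,0,-0.003,0.00096,0.00134,0.0176],[0,0,0,-0.003,0.00096,0.00134,0.0176],[0,0,0,0,0,0,0]]'
python3 - <<'E'
from h import *
go([.43,-.0393,.15],E(.16,0,-.03)@R1)
E
```

```text
time: 4.88
position: [0.3846, 0.023, 0.1234]
orientation: [0.209, 0.977, -0.018, 0.051]
time: 5.3
position: [0.3844, 0.0233, 0.1279]
orientation: [0.468, 0.883, -0.013, 0.03]
time: 5.72
position: [0.3848, 0.0232, 0.1316]
orientation: [0.65, 0.759, -0.009, 0.012]
ft_force: [0.5, -0.1, -3.5]
grip_width: 0.014
grasp_force: 88.6
turn [ 0.0003  0.0001 -0.0009] rows>= 0.04924327889022086 shift(new axes) [-0.2314  0.1157  0.0088] (old) [-0.2307  0.117   0.0091] rows>= 1.8622471670402883
```

```bash
python3 -m jog '[[0,-0.0463,0.0231,0.0018,0,0,0],[0,-0.0463,0.0231,0.0018,0,0,0],[0,-0.0463,0.0231,0.0018,0,0,0],[0,-0.0463,0.0231,0.0018,0,0,0],[0,-0.0463,0.0231,0.0018,0,0,0]]' >/dev/null;  python3 -m jog '[[0,0,0,0,0,0,0],[0,0,0,0,0,0,0]]'
python3 - <<'E'
from h import *
cv2.imwrite("pics/s4.png",get_image("scene"));cv2.imwrite("pics/t4.png",get_image("top"))
a=cv2.imread("pics/s4.png")[150:240,215:315];b=cv2.imread("pics/t4.png")[150:240,240:310]
cv2.imwrite("pics/a4.png",np.hstack([cv2.resize(a,None,fx=4.6,fy=6,interpolation=2),cv2.resize(b,None,fx=4.6,fy=6,interpolation=2)]))
E
```

```text
time: 6.3
position: [0.4293, -0.0404, 0.1305]
orientation: [0.649, 0.761, -0.01, 0.012]
ft_force: [-0.7, 1.2, -2.9]
grip_width: 0.0138
grasp_force: 88.6
```

View pics/a4.png

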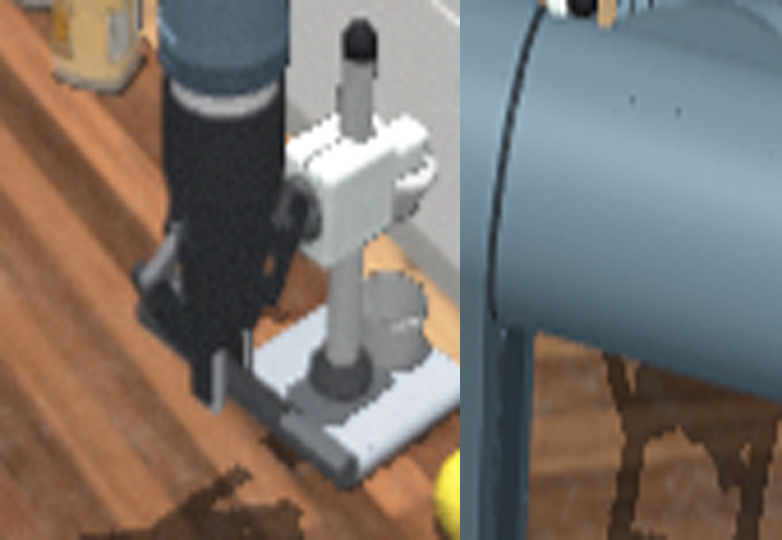

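The scene picture shows the long arm's tip at about (289.2,226.9) and the bend at about (245.7,197.1). The short tip is hidden by the gripper, so I'll compare with the kinematic prediction.

Run:
```python
from h import *
np.set_printoptions(precision=4,suppress=True)
s=state();R=Rot.from_quat(s["orientation"]).as_matrix();G=s["position"]-.019*R[:,2]
print("G",G,"x_t",R[:,0],"y_t",R[:,1])
for a in (.064,.068,.072):
    print(a,"bend",proj("scene",G+a*R[:,0]),"tip",proj("scene",G+(a-.185)*R[:,0]),"short",proj("scene",G+a*R[:,0]+.078*R[:,1]))
print("dz5mm", proj("scene",G+[0,0,.005])-proj("scene",G))
m=np.array([.525,.0448,.15]);print("mouth",proj("scene",m),proj("top",m))
g=cv2.imread("pics/s4.png");
# initial image long-arm edge check
for u in ((289.2,226.9),): 
    o,d=ray("scene",u); k=(G-o)@R[:,1]/(d@R[:,1]); v=o+k*d-G; print("tip in tool xz",v@R[:,0],v@R[:,2])
for u in ((245.7,197.1),):
    o,d=ray("scene",u); k=(G-o)@R[:,1]/(d@R[:,1]); v=o+k*d-G; print("bend in tool xz",v@R[:,0],v@R[:,2])
```

```text
G [ 0.4281 -0.0388  0.1493] x_t [-0.1581  0.987  -0.0293] y_t [ 0.9874  0.1581 -0.0004]
0.064 bend [247.8037 201.473 ] tip [291.4519 229.5026] short [267.0422 192.3929]
0.068 bend [246.9468 200.9227] tip [290.4168 228.8379] short [266.1767 191.8775]
0.072 bend [246.0932 200.3745] tip [289.3861 228.176 ] short [265.3145 191.3641]
dz5mm [ 0.0442 -1.3984]
mouth [273.6467 187.8169] [271.7244 179.3189]
tip in tool xz -0.11205727000131772 -0.003822967076895661
bend in tool xz 0.07361077452427672 -0.010948492660048843
```

Run:
```python
import cv2,numpy as np
g=cv2.imread("pics/s4.png").astype(int)
print("gray=mean, sat=R-B ; long arm columns")
for u in range(264,293,3): print(u,[ (int(g[v,u].mean()),int(g[v,u,2]-g[v,u,0])) for v in range(205,234)][max(0,(u-264)//2):][:20])
print("bend area R-B");
for v in range(184,206,1): print(v,[int(g[v,u,2]-g[v,u,0]) for u in range(240,258)])
```

```text
gray=mean, sat=R-B ; long arm columns
264 [(37, 1), (40, -2), (34, 1), (54, -1), (68, -2), (72, -6), (76, -4), (76, -1), (78, -4), (70, -5), (72, -5), (86, 33), (100, 58), (110, 77), (115, 86), (121, 90), (124, 93), (128, 94), (129, 91), (127, 90)]
267 [(50, 0), (43, 1), (42, 0), (44, -2), (47, -7), (60, -3), (66, 0), (70, 0), (71, -3), (65, -4), (65, -8), (69, 9), (87, 48), (95, 67), (107, 74), (114, 76), (118, 78), (123, 87), (130, 88), (137, 89)]
270 [(181, -2), (192, -16), (191, -17), (196, -18), (135, -11), (78, -4), (69, -4), (69, -3), (66, -6), (64, -5), (65, -5), (76, 11), (82, 42), (86, 56), (95, 62), (105, 69), (110, 81), (118, 84), (125, 88), (126, 90)]
273 [(215, -17), (216, -16), (215, -17), (214, -16), (210, -17), (128, -6), (71, -5), (67, -4), (70, -4), (67, -5), (67, -5), (64, -5), (68, 13), (56, 33), (48, 28), (57, 39), (100, 60), (112, 73), (118, 79), (122, 84)]
276 [(215, -15), (217, -14), (216, -16), (217, -15), (205, -16), (121, -9), (69, -4), (71, -2), (107, -5), (116, -8), (82, -7), (64, -5), (58, 7), (46, 24), (44, 24), (45, 20), (90, 52), (107, 65), (112, 75)
[... 2034 characters left out ...]
, -4, -7]
197 [93, 92, 91, 73, 28, -4, -7, -4, -8, -8, -5, -6, -4, -7, -6, -3, -4, -2]
198 [92, 92, 92, 91, 56, 10, -3, -4, -4, -6, -4, -5, -6, -5, -3, -4, -3, -3]
199 [93, 93, 94, 95, 83, 39, 1, -2, -6, -7, -8, -6, -4, -5, -5, -2, -10, -7]
200 [90, 92, 88, 93, 69, 20, -1, 1, -4, -5, -4, -3, -8, -5, -4, -5, -8, -8]
201 [88, 87, 86, 88, 55, 11, -4, -3, -2, -2, -6, -2, -7, -7, -8, -6, -9, -5]
202 [89, 86, 86, 86, 58, 11, -3, -4, -2, -2, -6, -3, -3, -7, 0, -7, -6, -2]
203 [84, 81, 84, 87, 69, 22, -3, -2, -3, -6, -4, -9, -7, -5, -5, -5, -6, -5]
204 [87, 92, 90, 91, 89, 69, 31, -1, -3, -3, -5, -4, -7, -8, -9, -5, -5, -4]
205 [85, 93, 95, 91, 92, 87, 80, 57, 21, -2, -3, -7, -5, -7, -9, -6, -5, -7]
```

```bash
python3 -m jog '[[0,-0.008,0,-0.004,0,0,0],[0,0,0.04,0,0,0,0],[0,0,0.03,0,0,0,0],[0,0,0,0,0,0,0],[0,0,0,0,0,0,0]]'; for i in 1 2 3; do python3 -m jog '[[0,0,0.007,0,0,0,0],[0,0,0.007,0,0,0,0],[0,0,0,0,0,0,0]]'|egrep 'pos|ft'; done
```

```text
time: 6.82
position: [0.45, -0.0384, 0.1319]
orientation: [0.648, 0.761, -0.01, 0.012]
ft_force: [0.3, 0.5, -3.8]
grip_width: 0.0139
grasp_force: 88.7
position: [0.4541, -0.0379, 0.132]
ft_force: [0.0, -0.6, -3.4]
position: [0.4584, -0.0374, 0.132]
ft_force: [-0.3, -0.3, -2.6]
position: [0.4599, -0.0375, 0.1313]
ft_force: [-7.4, -6.0, -1.7]
```

```bash
python3 -m jog '[[0,-0.005,-0.003,-0.001,0,0,0],[0,0,0,0,0,0,0]]'|egrep 'pos|ft'; for i in 1 2; do python3 -m jog '[[0,0,0.005,0,0,0,0],[0,0,0,0,0,0,0]]'|egrep 'pos|ft'; python3 -c "
from station import state;print(state()['torque'])"; done
```

```text
position: [0.4604, -0.0385, 0.1319]
ft_force: [-5.2, -2.0, -2.8]
position: [0.4622, -0.0383, 0.132]
ft_force: [-2.8, -2.2, -2.5]
[-0.14699607  0.30279945  0.13796623]
position: [0.4657, -0.0379, 0.1326]
ft_force: [-0.2, -0.4, -2.9]
[-0.04619926  0.05568305  0.06323045]
```

```bash
for i in 1 2 3; do python3 -m jog '[[0,0,0.007,0,0,0,0],[0,0,0.007,0,0,0,0],[0,0,0,0,0,0,0]]'|egrep 'pos|ft'; python3 -c "
from station import state;print(state()['torque'])"; done
```

```text
position: [0.4698, -0.0372, 0.1326]
ft_force: [0.2, -1.0, -2.4]
[-0.04756346 -0.06953681 -0.11843493]
position: [0.4735, -0.0366, 0.1324]
ft_force: [-1.1, -0.0, -2.1]
[-0.0170492   0.02275025 -0.02913553]
position: [0.4776, -0.0358, 0.1324]
ft_force: [-0.4, -0.9, -1.2]
[-0.07493146  0.03602755 -0.03315274]
```

```bash
for i in 1 2; do python3 -m jog '[[0,0,0.006,0,0,0,0],[0,0,0.006,0,0,0,0],[0,0,0,0,0,0,0]]'|egrep 'pos|ft'; python3 -c "
from station import state;print(state()['torque'])"; done
python3 - <<'E'
from h import *
cv2.imwrite("pics/a5.png",cv2.resize(get_image("scene")[145:235,215:315],None,fx=6,fy=6,interpolation=2))
E
```

```text
position: [0.481, -0.0353, 0.1324]
ft_force: [-1.1, -2.0, -0.6]
[-0.17786641  0.10256064  0.00993564]
position: [0.4844, -0.0348, 0.1323]
ft_force: [-1.5, -3.7, -0.3]
[-0.29524886  0.25479441  0.00307723]
```

View pics/a5.png

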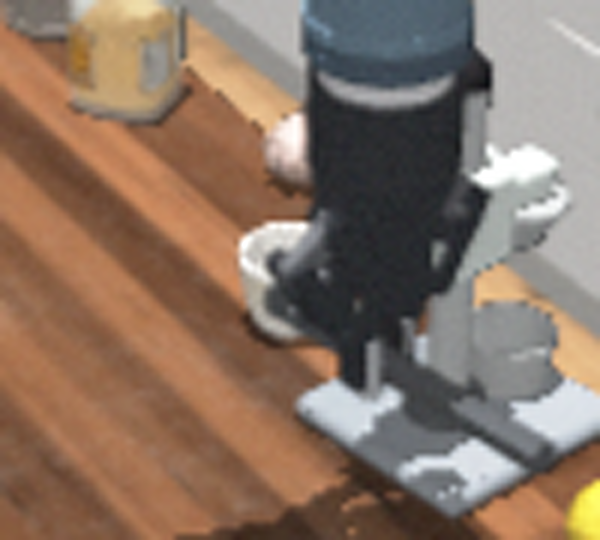

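The picture shows the short arm entering the bolt behind the gripper, with the long arm level to the right and the surroundings untouched. The depth by travel is about 26 mm. Next I grip firmly, relieve the side load and start turning.

```bash
cat >> h.py <<'E'
def baseline():
    s=state();R=Rot.from_quat(s["orientation"]).as_matrix();c=s["position"]-.019*R[:,2]+.069*R[:,0]
    np.savez("ax.npz",c=c,P=R[:,1],x=R[:,0])
def meas():
    a=np.load("ax.npz");c,P,x0=a["c"],a["P"],a["x"];s=state();R=Rot.from_quat(s["orientation"]).as_matrix()
    F=s["ft_force"]+[0,0,3.5];T=s["torque"];p=s["position"];ang=np.arctan2(np.cross(x0,R[:,0])@P,x0@R[:,0])
    G=p-.019*R[:,2]; m=[-(np.cross(G-c-h*R[:,2],F)+(T if h else 0))@P for h in(0,.06,.1,.14)]
    print("t%.1f ang %.3f F"%(s["time"],ang),s["ft_force"].round(1),"T",T.round(2),"M(F only; h=.06,.1,.14)",np.round(m,2),"G-c in tool",((G-c)@R).round(4),s["grip_width"].round(4))
E
python3 -m jog '[[0,-0.003,0,0,0,0,0],[0,0,0,0,0,0,0]]' 120|egrep 'pos|ft'
python3 -c "
from h import *;baseline();meas()"
for i in 1; do python3 -m jog '[[0,0.0013,0,0.0046,0,0.00318,0],[0,0.0013,0,0.0046,0,0.00318,0],[0,0.0013,0,0.0046,0,0.00318,0]]' >/dev/null; python3 -c "
from h import *;meas()"; done
```

```text
position: [0.4846, -0.0351, 0.1324]
ft_force: [-0.6, 0.8, -1.0]Traceback (most recent call last):
  File "<string>", line 2, in <module>
    from h import *;baseline();meas()
                               ~~~~^^
  File "h.py", line 32, in meas
    print("t%.1f ang %.3f F"%(s["time"],ang),s["ft_force"].round(1),"T",T.round(2),"M(F only; h=.06,.1,.14)",np.round(m,2),"G-c in tool",((G-c)@R).round(4),s["grip_width"].round(4))
                                                                                                                                                            ^^^^^^^^^^^^^^^^^^^^^
AttributeError: 'float' object has no attribute 'round'
Traceback (most recent call last):
  File "h.py", line 32, in meas
    print("t%.1f ang %.3f F"%(s["time"],ang),s["ft_force"].round(1),"T",T.round(2),"M(F only; h=.06,.1,.14)",np.round(m,2),"G-c in tool",((G-c)@R).round(4),s["grip_width"].round(4))
                                                                                                                                                            ^^^^^^^^^^^^^^^^^^^^^
AttributeError: 'float' object has no attribute 'round'
```

```bash
sed -i 's/,s\["grip_width"\].round(4))/,round(s["grip_width"],4))/' h.py; python3 -c "
from h import *;meas()"
for i in 1 2 ; do python3 -m jog '[[0,0.0013,0,0.0046,0,0.00318,0],[0,0.0013,0,0.0046,0,0.00318,0],[0,0.0013,0,0.0046,0,0.00318,0]]' >/dev/null; python3 -c "
from h import *;meas()"; done
```

```text
t9.8 ang 0.061 F [ 0.8  1.5 -0.8] T [ 0.29 -0.04  0.04] M(F only; h=.06,.1,.14) [ 0.18 -0.01  0.04  0.1 ] G-c in tool [-0.0692  0.      0.    ] 0.0136
t10.0 ang 0.122 F [ 1.5  2.8 -0.7] T [ 0.53 -0.21  0.08] M(F only; h=.06,.1,.14) [ 0.18 -0.15 -0.04  0.07] G-c in tool [-0.0694  0.     -0.    ] 0.0133
t10.3 ang 0.181 F [1.8 4.1 1.7] T [ 0.66 -0.32  0.05] M(F only; h=.06,.1,.14) [ 0.32 -0.01  0.17  0.36] G-c in tool [-0.0694  0.0001 -0.0002] 0.0135
```

```bash
for i in 1 2 3 ; do python3 -m jog '[[0,0.002,0,0.0046,0,0.00318,0],[0,0.002,0,0.0046,0,0.00318,0],[0,0.002,0,0.0046,0,0.00318,0]]' >/dev/null; python3 -c "
from h import *;meas()"; done
```

```text
t10.5 ang 0.239 F [0.6 1.7 7.1] T [ 0.14 -0.35  0.09] M(F only; h=.06,.1,.14) [0.69 0.83 0.99 1.14] G-c in tool [-0.0693  0.0002 -0.0005] 0.0132
t10.8 ang 0.298 F [ 0.6 -0.7  5.3] T [-0.23 -0.25  0.08] M(F only; h=.06,.1,.14) [0.6  0.96 1.03 1.09] G-c in tool [-0.0693  0.0001 -0.0006] 0.0134
t11.0 ang 0.358 F [-0.2 -4.6  3.3] T [-0.84 -0.18 -0.03] M(F only; h=.06,.1,.14) [0.54 1.28 1.2  1.12] G-c in tool [-0.0691  0.     -0.0004] 0.0136
```

```bash
python3 -m jog '[[0,0,0,-0.004,0,0,0],[0.5,0,0,0,0,0,0],[0.5,0,0,0,0,0,0],[0.5,0,0,0,0,0,0],[0.5,0,0,0,0,0,0]]' 40 ; python3 -c "
from h import *;meas()"; python3 -m jog '[[0.5,-0.02,0,0,0,0,0],[0.5,-0.06,0,0,0,0,0],[0.5,-0.1,0,0,0,0,0],[0.5,-0.09,0,0,0,0,0],[0.5,0,0,0,0,0,0]]';python3 -c "
from h import *;meas()
cv2.imwrite('pics/a6.png',cv2.resize(get_image('scene')[145:235,215:315],None,fx=6,fy=6,interpolation=2))"
```

```text
time: 11.45
position: [0.4818, -0.0233, 0.1101]
orientation: [0.64, 0.751, 0.106, -0.125]
ft_force: [-1.0, 0.1, 1.0]
grip_width: 0.0426
grasp_force: 0.0
t11.4 ang 0.360 F [-1.   0.1  1. ] T [-0.13 -0.06  0.05] M(F only; h=.06,.1,.14) [0.28 0.52 0.58 0.65] G-c in tool [-0.0671 -0.0009 -0.0005] 0.0426
time: 11.87
position: [0.4953, -0.1038, 0.0826]
orientation: [0.641, 0.75, 0.106, -0.124]
ft_force: [0.3, 0.3, -0.1]
grip_width: 0.0427
grasp_force: 0.0
t11.9 ang 0.357 F [ 0.3  0.3 -0.1] T [-0.14 -0.04 -0.02] M(F only; h=.06,.1,.14) [0.48 0.7  0.75 0.8 ] G-c in tool [-1.532e-01  1.000e-04 -5.000e-04] 0.0427
```

View pics/a6.png

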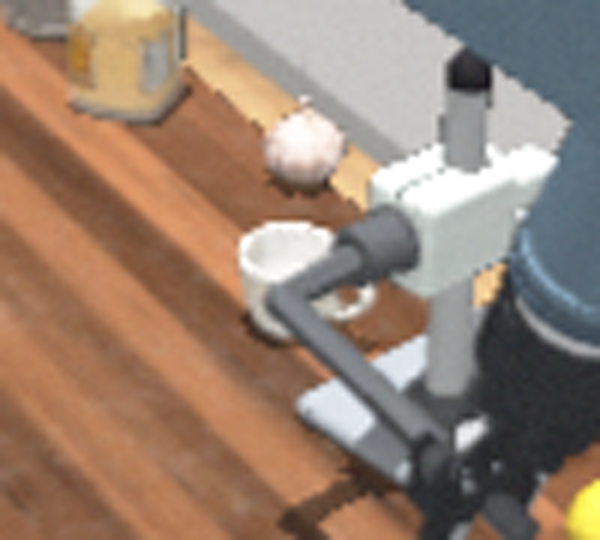

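The picture shows the short arm seated in the bolt, held by friction, with the gripper straddling the far end of the long arm. I'll take a light pivot grip there so that the torque is simply force times 0.153 m.

```bash
cat >> h.py <<'E'
def meas():
    a=np.load("ax.npz");c,P,x0=a["c"],a["P"],a["x"];s=state();R=Rot.from_quat(s["orientation"]).as_matrix()
    F=s["ft_force"]-[.3,.3,-.1];T=s["torque"]-[-.14,-.04,-.02];p=s["position"];ang=np.arctan2(np.cross(x0,R[:,0])@P,x0@R[:,0])
    G=p-.019*R[:,2]; m=[-(np.cross(G-c-h*R[:,2],F)+(T if h else 0))@P for h in(0,.1,.14)]
    print("t%.1f ang %.3f F(tool)"%(s["time"],ang),(F@R).round(1),"T",T.round(2),"M tool (F only; h=.1,.14)",np.round(m,2),"weight +%.2f"%(.2*np.cos(ang)),"G-c",((G-c)@R).round(4)[[0,2]],round(s["grip_width"],4))
E
python3 -m jog '[[0,0,0,0,0,0,0],[0,0,0,0,0,0,0],[0,0,0,0,0,0,0],[0,0,0,0,0,0,0],[0,0,0,0,0,0,0]]' 40 >/dev/null; python3 -c "
from h import *;meas()";
for i in 1 2; do python3 -m jog '[[0,0.0014,0,0.0102,0,0.00318,0],[0,0.0014,0,0.0102,0,0.00318,0],[0,0,0,0,0,0,0]]' >/dev/null; python3 -c "
from h import *;meas()"; done
```

```text
t12.3 ang 0.359 F(tool) [ 0.1 -0.1  0.2] T [ 0.15 -0.16 -0.  ] M tool (F only; h=.1,.14) [-0.02 -0.13 -0.12] weight +0.19 G-c [-0.1479 -0.0011] 0.0149
t12.6 ang 0.402 F(tool) [ 4.2  2.4 -1.9] T [ 0.78 -0.33 -0.02] M tool (F only; h=.1,.14) [ 0.28 -0.01  0.16] weight +0.18 G-c [-0.148  -0.0008] 0.0153
t12.8 ang 0.442 F(tool) [ 5.4  1.7 -3.6] T [ 0.82 -0.35 -0.09] M tool (F only; h=.1,.14) [0.54 0.32 0.54] weight +0.18 G-c [-0.1481 -0.0007] 0.0155
```

```bash
for i in 1 2 3; do python3 -m jog '[[0,0.0025,0,0.0102,0,0.00318,0],[0,0.0025,0,0.0102,0,0.00318,0],[0,0,0,0,0,0,0]]' >/dev/null; python3 -c "
from h import *;meas()"; done
```

```text
t13.1 ang 0.481 F(tool) [ 3.4  2.8 -4.6] T [ 0.6  -0.33 -0.13] M tool (F only; h=.1,.14) [0.68 0.48 0.61] weight +0.18 G-c [-0.148  -0.0004] 0.015
t13.3 ang 0.520 F(tool) [-0.5  0.6 -4.7] T [ 0.04 -0.23 -0.03] M tool (F only; h=.1,.14) [0.69 0.63 0.61] weight +0.17 G-c [-0.1479  0.    ] 0.0151
t13.6 ang 0.559 F(tool) [-4.5 -2.2 -5. ] T [-0.53 -0.17  0.03] M tool (F only; h=.1,.14) [0.75 0.85 0.67] weight +0.17 G-c [-0.1478  0.0004] 0.0154
```

The reading while the bolt turns is 0.63 + 0.17 = 0.8 N m, which matches the stated friction, so the torque measure is calibrated. I'll carry on to the stop in small steps.

```bash
for i in 1 2; do python3 -m jog '[[0,0.0005,0,0.0102,0,0.00318,0],[0,0.0005,0,0.0102,0,0.00318,0],[0,0,0,0,0,0,0]]' >/dev/null; python3 -c "
from h import *;meas()"; done;  python3 -m jog '[[0,0.0018,0,0.0102,0,0.00318,0],[0,0,0,0,0,0,0]]' >/dev/null; python3 -c "
from h import *;meas()"
```

```text
t13.8 ang 0.599 F(tool) [-2.9  0.2 -5. ] T [-0.4  -0.18 -0.02] M tool (F only; h=.1,.14) [0.74 0.88 0.76] weight +0.17 G-c [-0.1479  0.0006] 0.0151
t14.1 ang 0.639 F(tool) [-1.9  0.3 -4.6] T [-0.33 -0.17 -0.06] M tool (F only; h=.1,.14) [0.68 0.85 0.78] weight +0.16 G-c [-0.148   0.0008] 0.0152
t14.2 ang 0.658 F(tool) [-3.1 -1.  -5.5] T [-0.52 -0.15 -0.02] M tool (F only; h=.1,.14) [0.81 1.04 0.91] weight +0.16 G-c [-0.148   0.0008] 0.0156
```

```bash
for i in 1 2 3; do python3 -m jog '[[0,0.0005,0,0.0051,0,0.0016,0],[0,0,0,0,0,0,0]]' >/dev/null; python3 -c "
from h import *;meas()"; done
```

```text
t14.4 ang 0.667 F(tool) [-3.7 -0.1 -4.8] T [-0.57 -0.17  0.02] M tool (F only; h=.1,.14) [0.72 0.94 0.79] weight +0.16 G-c [-0.148   0.0007] 0.0151
t14.6 ang 0.677 F(tool) [-2.9 -0.4 -6.4] T [-0.56 -0.14  0.07] M tool (F only; h=.1,.14) [0.95 1.24 1.12] weight +0.16 G-c [-0.1481  0.0007] 0.015
t14.8 ang 0.687 F(tool) [-2.9 -1.  -6.8] T [-0.53 -0.16 -0.  ] M tool (F only; h=.1,.14) [1.   1.26 1.14] weight +0.15 G-c [-0.1482  0.0005] 0.0153
```

```bash
for i in 1 2 ; do python3 -m jog '[[0,-0.0003,0,0.0051,0,0.0014,0],[0,0,0,0,0,0,0]]' >/dev/null; python3 -c "
from h import *;meas()"; done;  python3 -m jog '[[0,0,0,0,0,0,0]]' >/dev/null; python3 -c "
from h import *;meas()"
```

```text
t14.9 ang 0.696 F(tool) [-1.1 -0.4 -8.3] T [-0.34 -0.17  0.  ] M tool (F only; h=.1,.14) [1.23 1.48 1.43] weight +0.15 G-c [-0.1482  0.0006] 0.0151
t15.1 ang 0.705 F(tool) [-1.3 -0.4 -9.2] T [-0.21 -0.15  0.06] M tool (F only; h=.1,.14) [1.36 1.47 1.42] weight +0.15 G-c [-0.1484  0.0006] 0.0151
t15.2 ang 0.704 F(tool) [-1.2  0.2 -9.2] T [-0.24 -0.22  0.05] M tool (F only; h=.1,.14) [1.37 1.52 1.47] weight +0.15 G-c [-0.1483  0.0006] 0.0147
```

```bash
python3 -m jog '[[0,0,0,0.0028,0,0.0006,0],[0,0,0,0,0,0,0],[0,0,0,0,0,0,0]]' >/dev/null; python3 -c "
from h import *;meas()"; python3 -m jog '[[0,0,0,0,0,0,0],[0,0,0,0,0,0,0]]' >/dev/null; python3 -c "
from h import *;meas()"
```

```text
t15.4 ang 0.708 F(tool) [ -0.7  -0.1 -10.2] T [-0.19 -0.16  0.03] M tool (F only; h=.1,.14) [1.51 1.65 1.62] weight +0.15 G-c [-0.1484  0.0007] 0.0146
t15.6 ang 0.707 F(tool) [-0.8 -1.1 -9.1] T [-0.24 -0.17  0.02] M tool (F only; h=.1,.14) [1.35 1.53 1.5 ] weight +0.15 G-c [-0.1484  0.0007] 0.0153
```

Total torque is about 1.6 N m (1.4–1.5 from the tool plus 0.15 from the key's weight), steady against the stop. I'll unload, release and back away.

```bash
python3 -m jog '[[0,0,0,-0.007,0,-0.001,0],[0,0,0,-0.007,0,-0.001,0],[0,0,0,0,0,0,0]]' >/dev/null; python3 -c "
from h import *;meas()"; python3 -m jog '[[0.6,0,0,0,0,0,0],[0.6,0,0,0,0,0,0],[0.6,0,0,0,0,0,0],[0.6,0,0,0,0,0,0],[0.6,0,0,0,0,0,0]]'; python3 -c "
from h import *;cv2.imwrite('pics/s7.png',get_image('scene'))"; python3 -m jog '[[0.6,0,0,-0.03,0,0,0],[0.6,0,0,-0.06,0,0,0],[0.6,0,0,-0.08,0,0,0],[0.6,0,0,-0.1,0,0,0],[0.6,0,0,-0.1,0,0,0]]'; python3 -m jog '[[0.6,0,0,-0.1,0,0,0],[0.6,0,0,-0.05,0,0,0],[0.6,0,0,0,0,0,0]]'
python3 - <<'E'
from h import *
im=get_image('scene');cv2.imwrite('pics/s8.png',im)
a=cv2.imread('pics/s7.png').astype(int)
m=(abs(im.astype(int)-a).sum(2)>60)
# key region: dark grey low-saturation, bend/short arm/upper long arm
print("changed px in key crop (u255-290,v180-222):",m[180:222,255:290].sum(),"| cup/lemon:",m[178:205,254:268].sum(),m[222:245,308:330].sum())
b=np.load("ax.npz");print("bend px pred",proj("scene",b["c"]))
for v in range(188,206,3): print(v,"".join("#" if (abs(int(im[v,u,2])-int(im[v,u,0]))<14 and im[v,u].mean()<115) else "." for u in range(240,310)))
E
```

```text
t15.8 ang 0.695 F(tool) [-2.6  0.2 -5.6] T [-0.51 -0.14 -0.03] M tool (F only; h=.1,.14) [0.83 1.1  1.  ] weight +0.15 G-c [-0.1481 -0.0012] 0.0151
time: 16.25
position: [0.4895, -0.0695, 0.0431]
orientation: [0.613, 0.719, 0.213, -0.25]
ft_force: [-0.0, 0.5, -0.7]
grip_width: 0.0513
grasp_force: 0.0
time: 16.72
position: [0.5004, -0.1385, 0.1317]
orientation: [0.613, 0.719, 0.213, -0.25]
ft_force: [-0.7, -0.6, 0.7]
grip_width: 0.0512
grasp_force: 0.0
time: 16.97
position: [0.5066, -0.1689, 0.1686]
orientation: [0.614, 0.719, 0.213, -0.246]
ft_force: [0.4, -0.6, -0.7]
grip_width: 0.0513
grasp_force: 0.0
changed px in key crop (u255-290,v180-222): 0 | cup/lemon: 0 224
bend px pred [261.7680489  194.27781373]
188 ...................................##########.........................
191 .............................#.#######................................
194 ..........................#...........................................
197 ....................##................................................
200 ......................##..............................................
203 .........................#............................................
```

Run:
```python
from h import *
for n in("scene0","s4","s7","s8"):
    im=cv2.imread(f"pics/{n}.png").astype(int)[218:250,300:335]; m=(im[...,2]>150)&(im[...,1]>140)&(im[...,0]<90); v,u=np.nonzero(m); print(n,m.sum(),u.mean()+300,v.mean()+218,u.max()+300,v.max()+218)
print(plane("scene",(318,234),.025))
a=cv2.imread("pics/scene0.png").astype(int);b=cv2.imread("pics/s8.png").astype(int)
d=abs(a-b).sum(2)>90
for nm,(u0,u1,v0,v1) in dict(garlic=(258,272,162,177),honey=(226,246,134,165),pitcher=(180,213,118,168),apple=(299,328,288,319),tub=(342,384,246,288),lemon=(308,328,223,243),press=(290,312,205,225)).items(): print(nm,d[v0:v1,u0:u1].sum())
```

```text
scene0 151 317.80132450331126 233.82781456953643 326 240
s4 147 317.85714285714283 234.02721088435374 326 240
s7 65 319.67692307692306 236.16923076923078 326 241
s8 85 317.4117647058824 234.56470588235294 326 240
[ 0.60849053 -0.09236742  0.025     ]
garlic 26
honey 107
pitcher 1013
apple 292
tub 261
lemon 17
press 70
```

```bash
python3 -m jog '[[0.6,0,0,0,0,0,0],[0.6,0,0,0,0,0,0]]' | sed -n 1,4p; python3 -c "
from station import *;print(state()['joint_velocities'].round(3));print(sign_off())"
```

```text
time: 17.18
position: [0.5043, -0.1642, 0.1648]
orientation: [0.613, 0.719, 0.213, -0.251]
ft_force: [-0.1, -0.3, -0.2]
[0.008 0.004 0.003 0.    0.    0.   ]
the job is handed in; nothing more can be done
None
```

The job is handed in at 17 s: the key sits in the bolt by its short arm, the bolt was turned clockwise to its stop at about 1.6 N m (estimates 1.5–1.8), and the gripper has let go and backed clear; I felt no contact with the other things, but some pixel changes at the pitcher, apple and tub, which I took for the arm or its shadow, I did not check.

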